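Find the hatch that rocks and push it open

TASK

One of the four identical hatches in the optics base has its catch undone, and I need to reach the adjuster under it. With the fingertips press on the green-dot end of the hatches, one after another, until you find the one that rocks, then push its raised end on over until that hatch stands upright, and leave it standing there. Nothing is to be picked up, and the things lying about must stay where they are.

Things in the scene. Friction and masses are not known exactly. Their poses are not given: they have to be found in the camera images.
- base: low grey metal optics base fixed to the table, 220 (x) by 530 (y) by 70 mm high; origin at the centre of its underside, x away from the robot (within 0.2 rad of straight ahead), y along its row of four flush hatches. Flat deck at 70 mm. The hatches cover bays 114 by 74 mm, clear to 45 mm below the deck at the dotted end of the loose hatch. The bystanders lie on the deck ends and around it
- hatch_a_dot (a point): green dot (22 mm across) on top of hatch a, where to press; at x = -35, y = +142.5 mm in the base frame while shut; moves with the hatch. The hatch is an aluminium plate 110 (x) by 70 (y) by 5 mm, x = -55 to +55 mm in the base frame, turning about a line along y at x = -10 mm (thin dark line): dotted short end 45 mm towards the robot, long end 65 mm away from it
- hatch_a (a joint): angle of hatch a, rad: 0 shut, flush; grows as the dotted end sinks and the long end rises (it cannot sink); 1.57 upright; stop at 1.75. Stiff hinge, about 2 N at the dot: stays where left. Three hatches rest on a raised catch under the dotted end and feel rigid (give under 2 mm); one, a different one each time, rocks freely. All look alike
- hatch_b_dot (a point): green dot (22 mm across) on top of hatch b, where to press; at x = -35, y = +47.5 mm in the base frame while shut; moves with the hatch. The hatch is an aluminium plate 110 (x) by 70 (y) by 5 mm, x = -55 to +55 mm in the base frame, turning about a line along y at x = -10 mm (thin dark line): dotted short end 45 mm towards the robot, long end 65 mm away from it
- hatch_b (a joint): angle of hatch b, rad: 0 shut, flush; grows as the dotted end sinks and the long end rises (it cannot sink); 1.57 upright; stop at 1.75. Stiff hinge, about 2 N at the dot: stays where left. Three hatches rest on a raised catch under the dotted end and feel rigid (give under 2 mm); one, a different one each time, rocks freely. All look alike
- hatch_c_dot (a point): green dot (22 mm across) on top of hatch c, where to press; at x = -35, y = -47.5 mm in the base frame while shut; moves with the hatch. The hatch is an aluminium plate 110 (x) by 70 (y) by 5 mm, x = -55 to +55 mm in the base frame, turning about a line along y at x = -10 mm (thin dark line): dotted short end 45 mm towards the robot, long end 65 mm away from it
- hatch_c (a joint): angle of hatch c, rad: 0 shut, flush; grows as the dotted end sinks and the long end rises (it cannot sink); 1.57 upright; stop at 1.75. Stiff hinge, about 2 N at the dot: stays where left. Three hatches rest on a raised catch under the dotted end and feel rigid (give under 2 mm); one, a different one each time, rocks freely. All look alike
- hatch_d_dot (a point): green dot (22 mm across) on top of hatch d, where to press; at x = -35, y = -142.5 mm in the base frame while shut; moves with the hatch. The hatch is an aluminium plate 110 (x) by 70 (y) by 5 mm, x = -55 to +55 mm in the base frame, turning about a line along y at x = -10 mm (thin dark line): dotted short end 45 mm towards the robot, long end 65 mm away from it
- hatch_d (a joint): angle of hatch d, rad: 0 shut, flush; grows as the dotted end sinks and the long end rises (it cannot sink); 1.57 upright; stop at 1.75. Stiff hinge, about 2 N at the dot: stays where left. Three hatches rest on a raised catch under the dotted end and feel rigid (give under 2 mm); one, a different one each time, rocks freely. All look alike
- lens_ring: black lens retaining ring, outer diameter 40, 12 high, lying on one end of the base's deck; origin under its centre (sizes in mm)
- lens: loose amber glass lens, diameter 36, 11 high, lying on the other end of the deck; origin under its centre (sizes in mm)
- dish: shallow glass dish, diameter 90, 16 high, on the table in front of the base; origin under its centre (sizes in mm)
- pen: white and blue marker pen, 122 long, 14 thick, lying on the table in front of the base; origin under its white barrel (sizes in mm)
- bottle: small closed white bottle with a blue cap, diameter 48, 85 high, standing beside the base; origin under its centre (sizes in mm)
- driver: red-handled screwdriver, 170 long, lying on the table beyond the base; origin on its underside (sizes in mm)
- jar: low glass jar with a black lid, diameter 56, 50 high, standing on the other side of the base; origin under its centre (sizes in mm)

How it is judged (in metres and radians):
On the way, in this order (a step that is already met when the one before it is completed fails the run):
1. the loose hatch has been rocked: its dotted end pressed down, its long end raised (((value of joint hatch_a above 0.15 rad and value of joint each of hatch_b, hatch_c, hatch_d below 0.15 rad) or (value of joint hatch_b above 0.15 rad and value of joint each of hatch_a, hatch_c, hatch_d below 0.15 rad) or (value of joint hatch_c above 0.15 rad and value of joint each of hatch_a, hatch_b, hatch_d below 0.15 rad) or (value of joint hatch_d above 0.15 rad and value of joint each of hatch_a, hatch_b, hatch_c below 0.15 rad)) and not ((value of joint hatch_a above 1.2 rad and value of joint each of hatch_b, hatch_c, hatch_d below 0.15 rad) or (value of joint hatch_b above 1.2 rad and value of joint each of hatch_a, hatch_c, hatch_d below 0.15 rad) or (value of joint hatch_c above 1.2 rad and value of joint each of hatch_a, hatch_b, hatch_d below 0.15 rad) or (value of joint hatch_d above 1.2 rad and value of joint each of hatch_a, hatch_b, hatch_c below 0.15 rad))), for 0.1 s.
2. that hatch has been pushed upright (((value of joint hatch_a above 1.35 rad and value of joint each of hatch_b, hatch_c, hatch_d below 0.15 rad) or (value of joint hatch_b above 1.35 rad and value of joint each of hatch_a, hatch_c, hatch_d below 0.15 rad) or (value of joint hatch_c above 1.35 rad and value of joint each of hatch_a, hatch_b, hatch_d below 0.15 rad) or (value of joint hatch_d above 1.35 rad and value of joint each of hatch_a, hatch_b, hatch_c below 0.15 rad))), for 0.2 s.
At the end, for the whole second after the job is handed in: The loose hatch stands upright (turned more than 1.35 rad, about 77 degrees, from shut) and still; the other three are shut (under 0.15 rad) (((value of joint hatch_a above 1.35 rad and value of joint each of hatch_b, hatch_c, hatch_d below 0.15 rad) or (value of joint hatch_b above 1.35 rad and value of joint each of hatch_a, hatch_c, hatch_d below 0.15 rad) or (value of joint hatch_c above 1.35 rad and value of joint each of hatch_a, hatch_b, hatch_d below 0.15 rad) or (value of joint hatch_d above 1.35 rad and value of joint each of hatch_a, hatch_b, hatch_c below 0.15 rad)) and velocity of joint hatch_a between -0.1 and 0.1 rad/s and velocity of joint hatch_b between -0.1 and 0.1 rad/s and velocity of joint hatch_c between -0.1 and 0.1 rad/s and velocity of joint hatch_d between -0.1 and 0.1 rad/s); the robot touches nothing.
It fails at once if a bystander is moved more than 20 mm, lifted, carried or knocked over (distance of any of lens_ring, lens, dish, pen, bottle, driver, jar from where it was at the start of the episode above 0.02 m or angle between any of bottle, jar's own z axis and vertical above 0.5 rad).
It also fails if it takes over 48 s, if anything falls off the work surface, if the arm or the gripper's body presses on something with over 40 N, if the wrist force passes 120 N, or if a joint passes its speed limit or range.

ROBOT

A 6-joint arm with a two-finger parallel gripper is mounted at the origin on the work surface. World frame = base frame: x ahead of the robot, y to its left, z up, the work surface at z = 0. Lengths are in m, angles in degrees, forces in N, time in s.
With the tool pointing down it reaches from about 0.35 to 0.8 m from the base axis. Payload 7.3 kg.
Tool frame: the origin (TCP) lies on the centre line of the jaws, within the pads' length; the fingertips stand 17 mm ahead of it and the grasp point (between the pads) lies 2 mm behind it; z points along the fingers, y is the line along which they close (so a half turn about z gives the same grasp; the last joint's range is limited). The gripper opens to 85 mm and grips with 20 to 120 N. Pads are 22 mm wide; open, the fingers measure 114 mm over their backs; the gripper's body (76 mm by 85 mm) begins 54 mm behind the grasp point. The pads swing forward as they close: fully open they stand 13 mm farther back than shut.
Start: joints at [56.837, 19.595, 87.324, -0, 73.075, -8.365], TCP at [0.22, 0.477, 0.214] pointing down, gripper open.
Joint ranges: [-145.02, 145.02], [-44.19, 115.74], [2.07, 154.8], [-57.11, 237.11], [16.16, 152.29], [-177.93, 177.93]. Speed limits (degrees/s): [147.25, 147.25, 180, 180, 180, 180].

INTERFACE

Orientations are given as a 3x3 rotation matrix whose columns are the frame's x, y, z axes.
In Python, from station import r, optics, job, cut_out, pinpoint gives the robot as it stands. The module is installed in compiled form; this text tells all that it offers.
- The arm moves only by the tool move_arm, never from a script. Its argument "series" is a list of rows, each a list of 5 numbers: the opening, from -1 (shut) to 1 (fully open), so that 0 is half open, then the shift along the tool's x, y, z in m, then the turn about the tool's z in rad. In form: [[fingers, x, y, z, twist], ...]. A call has 1 to 8 rows; each row is the pose to reach, as a shift and turn from the pose commanded when the call began, along the tool's axes at that moment; what a row does not reach only later rows make up. A row lasts 1/10 s, in which the tool goes at most 50 mm and 8.59 degrees, less where a joint would pass 70% of its speed; a pose out of reach is approached as far as the arm can. A call with a gripper value outside its range is refused whole. The fingers move at their own pace and stop on an object; the grip force is fixed at half the most. Time passes only in rows, so rows that repeat a pose let the fingers close. It gives the time, the measured TCP pose, the force, the opening and the grip force at its end, in the units of the state.
- r.read_state(): the state, without advancing time (a new reading comes with each control period).
- optics.read_camera(name): name is "scene" or "top" or "wrist"; returns a dict with "image" (384x512x3 uint8, red, green, blue), "intrinsics" (3x3 intrinsics, pixels), "k1" (the pictures are not rectified: a ray, as slopes to the right and down, at radius r is drawn at 1 + k1 r^2 times it, then the intrinsics apply), "rvec" (rotation vector, rad) and "tvec" (3), from world to camera coordinates, as OpenCV has them. Camera axes: x right, y down, z forward; pixel columns grow to the right and rows downward; lengths in m; the calibration is good to about 2 mm. A picture is of the moment at which its call begins. There is no depth.
- job.hand_in(): hands the job in; it is judged then, once.
Trained networks look in the newest picture that a camera, given by its name, has taken for a name from the list of things; names that differ only in an ending like _2 or _b are one class to them, and where a whole thing is asked for, a point or a joint stands for the part that bears it (a point fixed in the world has none). Each returns a list of dicts, best first, with "confidence" (0 to 1); they miss things now and then, are a little off and sometimes report something else, mostly with a low value. They report only what shows in the picture. A call takes as long as a camera call.
- cut_out(camera, label): "pixels" (384x512 bool, what is visible of it).
- pinpoint(camera, label): "centre" ([x, y, z] in m, in world coordinates, good to about 4 mm: a listed point, or the origin of a listed thing).
The state is a dict: "time": time; "joints": joint angles; "joint_velocities": joint speeds; "joint_torque": joint torques, N m; "position": TCP position; "eef_rot": TCP orientation; "wrist_force": force on the tool from outside, world axes, zero at the start; "moment": the same for the moment, N m; "width": opening from 0.0 (shut) to 1.0 (fully open); "grip_force": force on a finger pad.
Only numpy, scipy, OpenCV 4.12 (cv2) and the standard library are available. Lean on these libraries where they do the work, as an engineer would, in place of code of your own. Each camera call takes 0.05 s, during which the arm holds its last target. There are 200 camera calls.

## Working session

There is one attempt and no reset: what is moved stays moved. The work goes in short steps, Python scripts to look and compute and a tool call to move; the robot and the scene stay as the last step left them, time stands still between calls to the robot, and variables do not carry over. Pictures are saved under pics/ and viewed, at most 10 in all, crops included, and the job is handed in when it is done.

Besides the shell and the picture viewer there is one more tool, called after "Emit:" as name(argument=value, ...), one argument or row to a line, values as JSON. move_arm: Moves the arm, as the interface text tells. Its arguments: {"type":"object","properties":{"series":{"type":"array"}},"required":["series"]}

```bash
mkdir -p pics
python3 - <<'E'
from station import r, optics, job, cut_out, pinpoint
import cv2,numpy as np
s=r.read_state();print(s['time'],s['position'],np.round(s['eef_rot'],3).tolist(),s['width'])
for c in ['top','scene']:
    d=optics.read_camera(c);cv2.imwrite(f'pics/{c}0.png',d['image'][...,::-1])
    if c=='top':
        for n in ['base','hatch_a_dot','lens_ring','lens','dish','pen','bottle','driver','jar']:
            print(n,[(np.round(p['centre'],3).tolist(),round(p['confidence'],2)) for p in pinpoint(c,n)])
print(r.read_state()['time'])
E
```

```text
0.0 [0.2199265  0.47624173 0.21322723] [[-0.908, 0.419, -0.001], [0.419, 0.908, -0.001], [0.0, -0.002, -1.0]] 0.9972951757183984
base [([0.586, 0.001, 0.001], 0.77)]
hatch_a_dot [([0.52, 0.138, 0.072], 0.84)]
lens_ring []
lens [([0.628, -0.23, 0.068], 0.52), ([0.561, -0.055, 0.069], 0.52), ([0.542, 0.042, 0.07], 0.23)]
dish [([0.388, 0.055, -0.002], 0.87)]
pen [([0.44, -0.166, 0.0], 0.58)]
bottle [([0.512, 0.361, 0.002], 0.56)]
driver [([0.74, 0.024, -0.0], 0.91), ([0.508, 0.234, 0.07], 0.75)]
jar [([0.617, -0.326, 0.003], 0.67)]
0.55
```

View pics/top0.png

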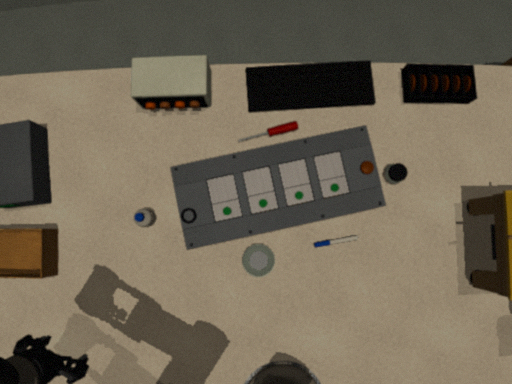

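View pics/scene0.png

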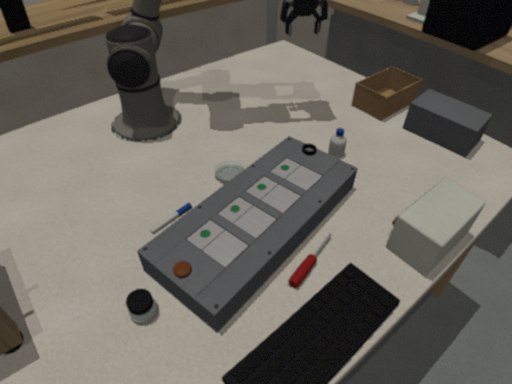

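The top view shows the four dots at about (227,211), (263,203), (299,195) and (334,188), with the ring at (189,215) and the lens at (366,168). The dish at (258,260) and the pen at (335,241) lie in front of the base. The base is turned by about 0.2 rad.

```bash
cat > h.py <<'E'
import cv2,numpy as np
def px2w(d,uv,z):
    K=d['intrinsics'];R=cv2.Rodrigues(np.array(d['rvec'],float))[0];t=np.array(d['tvec'],float).ravel()
    p=cv2.undistortPoints(np.array(uv,float).reshape(-1,1,2),np.array(K,float),np.array([d['k1'],0,0,0],float)).reshape(-1,2)
    rays=np.c_[p,np.ones(len(p))]@R; c=-R.T@t
    return c+rays*((z-c[2])/rays[:,2])[:,None]
def dots(d):
    h=cv2.cvtColor(d['image'],cv2.COLOR_RGB2HSV)
    m=cv2.inRange(h,(45,110,50),(85,255,255))
    n,_,st,ce=cv2.connectedComponentsWithStats(m)
    return [(ce[i],st[i,4]) for i in range(1,n) if st[i,4]>15]
E
python3 - <<'E'
from station import r, optics
from h import *
s=r.read_state();R=np.array(s['eef_rot']);p0=np.array(s['position'])
d=optics.read_camera('top')
D=dots(d);print(D)
P=px2w(d,[c for c,a in D],.07);P=P[np.argsort(-P[:,1])];print(P.round(4))
v=P[-1]-P[0];print('spacing',np.linalg.norm(np.diff(P,axis=0),axis=1))
y=-v/np.linalg.norm(v);yaw=np.arctan2(-y[0],y[1]);print('yaw',yaw)
x=np.array([np.cos(yaw),np.sin(yaw),0])
print('base',P.mean(0)+.035*x)
for p in P: print('tool shift to dot, z->tip at deck+30',R.T@(p+[0,0,.047]-p0))
print('tool x dir',np.degrees(np.arctan2(R[1,0],R[0,0])),'tool y dir',np.degrees(np.arctan2(R[1,1],R[0,1])))
for n,uv,z in [('ring',(189,215),.08),('lens',(366,168),.08),('dish',(258,260),.01)]:print(n,px2w(d,[uv],z))
E
```

```text
[(array([334.14634146, 187.14634146]), np.int32(41)), (array([298.625, 194.875]), np.int32(40)), (array([262.73170732, 202.90243902]), np.int32(41)), (array([226.73809524, 210.69047619]), np.int32(42))]
[[ 0.5217  0.1342  0.07  ]
 [ 0.5398  0.0413  0.07  ]
 [ 0.5587 -0.0518  0.07  ]
 [ 0.5769 -0.1448  0.07  ]]
spacing [0.09466911 0.0949339  0.09478767]
yaw 0.19543695324138796
base [0.58360206 0.00154143 0.07      ]
tool shift to dot, z->tip at deck+30 [-0.41730159 -0.18442204  0.0968807 ]
tool shift to dot, z->tip at deck+30 [-0.47276798 -0.26114049  0.09687406]
tool shift to dot, z->tip at deck+30 [-0.52888532 -0.33771262  0.09686744]
tool shift to dot, z->tip at deck+30 [-0.58443664 -0.41451595  0.0968608 ]
tool x dir 155.20389907573374 tool y dir 65.2038990697211
ring [[0.51205008 0.22997316 0.08      ]]
lens [[ 0.62416513 -0.22829356  0.08      ]]
dish [[0.38963392 0.05692726 0.01      ]]
```

Emit:
move_arm(
  series=[
    [-1, -0.05, -0.02, 0, -0.1],
    [-1, -0.1, -0.044, 0, -0.22],
    [-1, -0.15, -0.066, 0, -0.35],
    [-1, -0.2, -0.088, 0, -0.48],
    [-1, -0.245, -0.108, 0, -0.6],
    [-1, -0.29, -0.128, 0, -0.628],
    [-1, -0.335, -0.148, 0, -0.628],
    [-1, -0.38, -0.168, 0, -0.628],
  ],
)

```text
time: 1.4
position: [0.4783, 0.183, 0.2142]
eef_rot: [[-0.981, -0.194, 0.001], [-0.194, 0.981, 0.0], [-0.001, 0.0, -1.0]]
wrist_force: [0.2, 0.6, 0.4]
width: -0.003
grip_force: 0.0
```

```bash
cat >> h.py <<'E'
yaw=0.1954;B=np.array([.5836,.0015,0]);Rb=np.array([[np.cos(yaw),-np.sin(yaw),0],[np.sin(yaw),np.cos(yaw),0],[0,0,1]])
def rep(s):
    R=np.array(s['eef_rot']);p=np.array(s['position'])
    print('t',s['time'],'pos in base',(Rb.T@(p-B)).round(4),'F',np.round(s['wrist_force'],1),'w',s['width'],'twist left(deg)',np.degrees(np.arctan2(R[1,0],R[0,0])-yaw))
    return R,p
def to(s,b):
    R,p=rep(s);print('shift',b,(R.T@(B+Rb@np.array(b)-p)).round(4))
E
python3 - <<'E'
from station import r
from h import *
to(r.read_state(),(-.035,.1425,.115))
E
```

```text
t 1.4 pos in base [-0.068   0.1984  0.2142] F [0.2 0.6 0.4] w -0.003324572491862818 twist left(deg) -180.00682864592173
shift (-0.035, 0.1425, 0.115) [-0.033  -0.0559  0.0992]
```

Emit:
move_arm(
  series=[
    [-1, -0.02, -0.03, 0.03, 0],
    [-1, -0.033, -0.056, 0.07, 0],
    [-1, -0.033, -0.056, 0.1, 0],
    [-1, -0.033, -0.056, 0.115, 0],
    [-1, -0.033, -0.056, 0.12, 0],
    [-1, -0.033, -0.056, 0.12, 0],
  ],
)

```text
time: 2.0
position: [0.5203, 0.1362, 0.0936]
eef_rot: [[-0.981, -0.194, -0.001], [-0.194, 0.981, -0.0], [0.001, 0.0, -1.0]]
wrist_force: [0.1, -0.9, 0.2]
width: 0.001
grip_force: 0.0
```

Run:
```python
from station import r,optics
from h import *
to(r.read_state(),(-.035,.1425,.087))
d=optics.read_camera('wrist');cv2.imwrite('pics/w1.png',d['image'][...,::-1])
```

```text
t 2.0 pos in base [-0.0359  0.1444  0.0936] F [ 0.1 -0.9  0.2] w 0.0005827464573501024 twist left(deg) -180.00687472558477
shift (-0.035, 0.1425, 0.087) [-0.0009 -0.0019  0.0066]
```

View pics/w1.png

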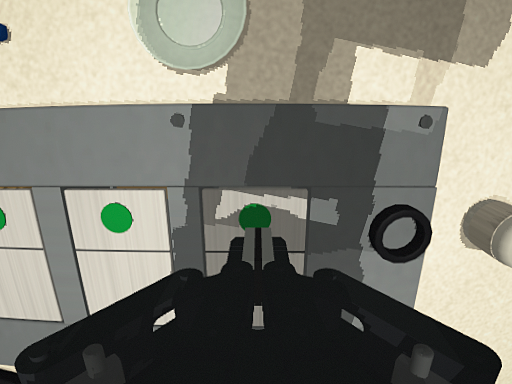

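The fingertips are over hatch a's green dot at (255,217), and the ring at (400,233) is clear. I'll press gently.

Emit:
move_arm(
  series=[
    [-1, 0, -0.002, 0.004, 0],
    [-1, 0, -0.002, 0.007, 0],
    [-1, 0, -0.002, 0.009, 0],
    [-1, 0, -0.002, 0.011, 0],
    [-1, 0, -0.002, 0.011, 0],
  ],
)

```text
time: 2.55
position: [0.5207, 0.1342, 0.0827]
eef_rot: [[-0.981, -0.194, -0.0], [-0.194, 0.981, 0.0], [0.0, 0.0, -1.0]]
wrist_force: [-0.1, -0.2, 1.2]
width: 0.001
grip_force: 0.0
```

Emit:
move_arm(
  series=[
    [-1, 0, 0, 0.002, 0],
    [-1, 0, 0, 0.004, 0],
    [-1, 0, 0, 0.005, 0],
    [-1, 0, 0, 0.005, 0],
  ],
)

```text
time: 2.95
position: [0.5207, 0.1342, 0.0777]
eef_rot: [[-0.981, -0.194, -0.0], [-0.194, 0.981, 0.0], [0.0, 0.0, -1.0]]
wrist_force: [0.6, -0.2, 0.3]
width: 0.001
grip_force: 0.0
```

Run:
```python
from station import r,optics
from h import *
rep(r.read_state());print(r.read_state()['wrist_force'])
d=optics.read_camera('wrist');cv2.imwrite('pics/w2.png',d['image'][...,::-1])
```

```text
t 2.95 pos in base [-0.0359  0.1424  0.0777] F [ 0.6 -0.2  0.3] w 0.0006663189609438145 twist left(deg) -180.01190117987926
[ 0.5904179  -0.21707111  0.34289038]
```

View pics/w2.png

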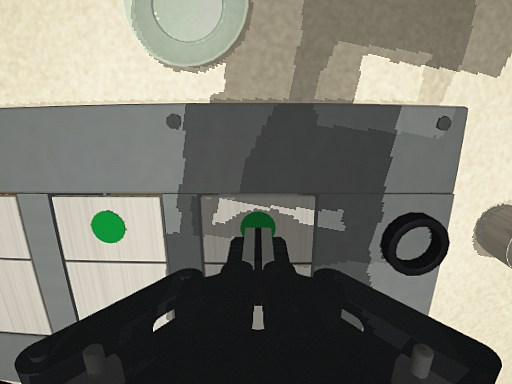

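Hatch a at (258,225) still looks flush, so the tips probably haven't touched yet. I'll keep going down.

Emit:
move_arm(
  series=[
    [-1, 0, 0, 0.002, 0],
    [-1, 0, 0, 0.004, 0],
    [-1, 0, 0, 0.005, 0],
    [-1, 0, 0, 0.005, 0],
  ],
)

```text
time: 3.4
position: [0.5207, 0.1342, 0.0727]
eef_rot: [[-0.981, -0.194, -0.0], [-0.194, 0.981, 0.0], [0.0, 0.0, -1.0]]
wrist_force: [0.7, -0.3, -0.3]
width: -0.001
grip_force: 0.0
```

Run:
```python
from station import r,optics
from h import *
a=optics.read_camera('wrist')['image']
b=optics.read_camera('scene')['image']
b=cv2.resize(b[110:240,210:370],(640,520),interpolation=cv2.INTER_CUBIC)[...,::-1]
cv2.imwrite('pics/s3.png',b)
```

```text
(no output)
```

View pics/s3.png

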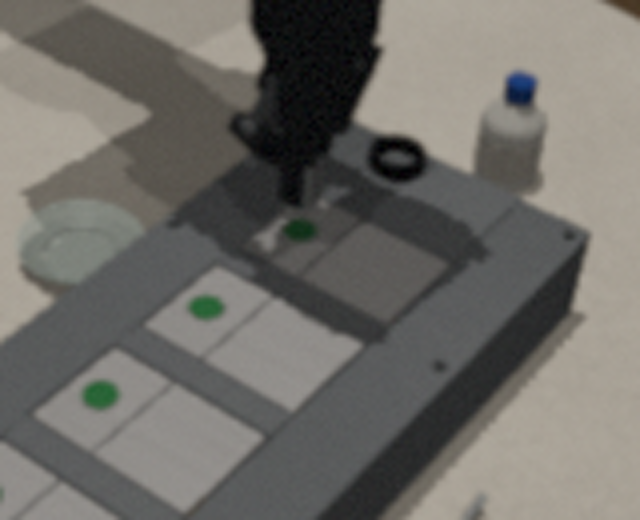

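Run:
```python
from station import r,optics
from h import *
to(r.read_state(),(-.035,.1425,.087))
w=optics.read_camera('wrist');s=optics.read_camera('scene')
for z in (.055,.06,.07,.08,.09,.1,.11):
    print(z,*[(Rb.T@(px2w(d,[uv],z)[0]-B)).round(4)[:2] for d,uv in((w,(258,228)),(s,(283,160.5)))])
D=dots(s);print([ (c.round(1),(Rb.T@(px2w(s,[c],.07)[0]-B)).round(4)) for c,_ in D])
D=dots(w);print([ (c.round(1),(Rb.T@(px2w(w,[c],.07)[0]-B)).round(4)) for c,_ in D])
```

```text
t 3.5 pos in base [-0.0358  0.1423  0.0729] F [ 1.  -0.7 -0.2] w 0.0009459795824864217 twist left(deg) -180.01153515653007
shift (-0.035, 0.1425, 0.087) [-0.0008  0.0002 -0.0141]
0.055 [-0.03    0.1432] [-0.0642  0.1785]
0.06 [-0.0322  0.1432] [-0.0608  0.1732]
0.07 [-0.0367  0.1432] [-0.0539  0.1627]
0.08 [-0.0411  0.1431] [-0.047   0.1522]
0.09 [-0.0456  0.1431] [-0.04    0.1417]
0.1 [-0.05    0.1431] [-0.0331  0.1312]
0.11 [-0.0545  0.1431] [-0.0262  0.1207]
[(array([261. , 186.5]), array([-0.0355,  0.0481,  0.07  ])), (array([234.7, 208.2]), array([-0.0361, -0.0461,  0.07  ])), (array([204.6, 233.3]), array([-0.036 , -0.1419,  0.07  ]))]
[(array([104.1, 229.6]), array([-0.0351,  0.0476,  0.07  ])), (array([257.6, 223.5]), array([-0.0397,  0.1429,  0.07  ]))]
```

The two views put the tips at about z = 0.09, so they haven't touched yet. I'll go on down slowly.

Emit:
move_arm(
  series=[
    [-1, 0, 0, 0.002, 0],
    [-1, 0, 0, 0.004, 0],
    [-1, 0, 0, 0.006, 0],
    [-1, 0, 0, 0.008, 0],
    [-1, 0, 0, 0.01, 0],
    [-1, 0, 0, 0.01, 0],
  ],
)

```text
time: 4.2
position: [0.5206, 0.1342, 0.0625]
eef_rot: [[-0.981, -0.194, -0.001], [-0.194, 0.981, 0.0], [0.001, 0.0, -1.0]]
wrist_force: [0.0, -0.2, -0.8]
width: -0.0
grip_force: 0.0
```

Run:
```python
from station import r,optics
from h import *
a=optics.read_camera('wrist')['image']
b=optics.read_camera('scene')['image']
b=cv2.resize(b[120:200,240:340],(500,400),interpolation=cv2.INTER_CUBIC)
a=cv2.resize(a[150:300,180:340],(427,400))
o=np.hstack([b,a])[:,:800]
o=(255*(o/255.)**.6).astype(np.uint8)
cv2.imwrite('pics/s4.png',o[...,::-1])
```

```text
(no output)
```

View pics/s4.png

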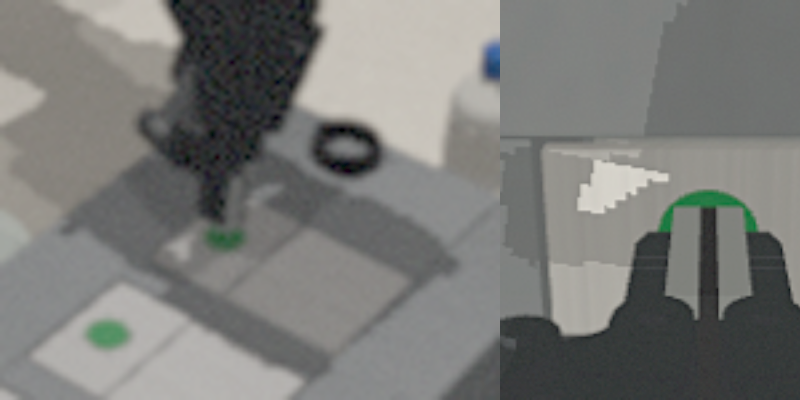

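The tips now reach the dot at (225,237) in the left crop, and the hatch is still flush. Contact should come within a few mm.

Emit:
move_arm(
  series=[
    [-1, 0, 0, 0.002, 0],
    [-1, 0, 0, 0.004, 0],
    [-1, 0, 0, 0.005, 0],
    [-1, 0, 0, 0.005, 0],
  ],
)

```text
time: 4.7
position: [0.5207, 0.1342, 0.0577]
eef_rot: [[-0.981, -0.194, -0.0], [-0.194, 0.981, 0.0], [0.0, 0.0, -1.0]]
wrist_force: [-0.4, 0.5, -0.2]
width: -0.003
grip_force: 0.0
```

Emit:
move_arm(
  series=[
    [-1, 0, 0, 0.002, 0],
    [-1, 0, 0, 0.004, 0],
    [-1, 0, 0, 0.005, 0],
    [-1, 0, 0, 0.005, 0],
  ],
)

```text
time: 5.1
position: [0.5208, 0.1342, 0.0527]
eef_rot: [[-0.981, -0.194, -0.0], [-0.194, 0.981, 0.0], [0.0, 0.0, -1.0]]
wrist_force: [0.5, 0.2, 0.0]
width: 0.004
grip_force: 0.0
```

Emit:
move_arm(
  series=[
    [-1, 0, 0, 0.002, 0],
    [-1, 0, 0, 0.004, 0],
    [-1, 0, 0, 0.005, 0],
    [-1, 0, 0, 0.005, 0],
  ],
)

```text
time: 5.5
position: [0.521, 0.1342, 0.0521]
eef_rot: [[-0.981, -0.194, 0.002], [-0.194, 0.981, 0.0], [-0.002, -0.0, -1.0]]
wrist_force: [-12.0, -3.0, 36.4]
width: -0.005
grip_force: 18.2
```

Run:
```python
from station import r,optics
from h import *
rep(r.read_state())
a=optics.read_camera('wrist')['image']
b=optics.read_camera('scene')['image']
b=cv2.resize(b[120:200,240:340],(500,400),interpolation=cv2.INTER_CUBIC)
a=cv2.resize(a[150:300,180:340],(427,400))
o=np.hstack([b,a])[:,:800]
o=(255*(o/255.)**.6).astype(np.uint8)
cv2.imwrite('pics/s5.png',o[...,::-1])
```

```text
t 5.5 pos in base [-0.0356  0.1423  0.0521] F [-12.   -3.   36.4] w -0.005028907055627158 twist left(deg) -179.98465541083223
```

View pics/s5.png

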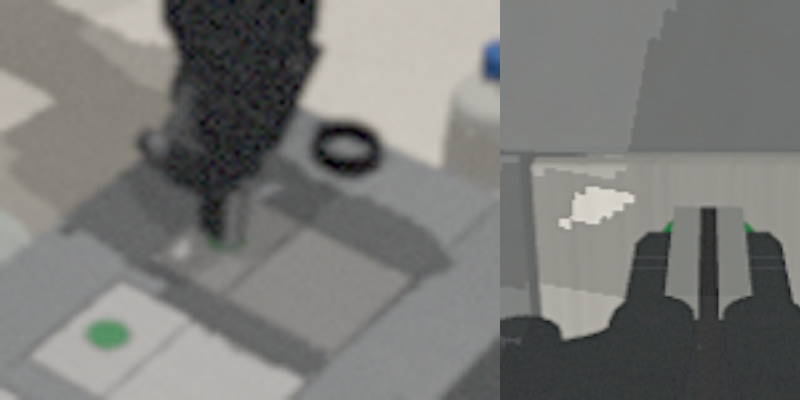

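Contact came at TCP z ≈ 0.0525 with 36 N and no give, so hatch a is latched. The tips sit higher than the text says: I'll take TCP 0.0525 as deck level. Next is hatch b.

Emit:
move_arm(
  series=[
    [-1, 0, 0, -0.025, 0],
    [-1, 0, -0.045, -0.025, 0],
    [-1, 0, -0.095, -0.025, 0],
    [-1, 0, -0.095, -0.015, 0],
    [-1, 0, -0.095, -0.007, 0],
    [-1, 0, -0.095, -0.003, 0],
    [-1, 0, -0.095, -0.001, 0],
    [-1, 0, -0.095, -0.001, 0],
  ],
)

```text
time: 6.4
position: [0.5389, 0.0421, 0.0486]
eef_rot: [[-0.981, -0.195, -0.001], [-0.195, 0.981, 0.0], [0.001, 0.0, -1.0]]
wrist_force: [0.1, 0.3, -0.2]
width: -0.003
grip_force: 0.0
```

Emit:
move_arm(
  series=[
    [-1, 0, 0, 0.002, 0],
    [-1, 0, 0, 0.004, 0],
    [-1, 0, 0, 0.004, 0],
  ],
)

```text
time: 6.7
position: [0.5394, 0.0416, 0.0449]
eef_rot: [[-0.981, -0.195, 0.0], [-0.195, 0.981, 0.0], [-0.001, 0.0, -1.0]]
wrist_force: [-0.9, 1.4, 1.6]
width: 0.001
grip_force: 0.8
```

Hatch b gives under light force, so it is the loose one. I'll press it farther down.

Emit:
move_arm(
  series=[
    [-1, 0, 0, 0.003, 0],
    [-1, 0, 0, 0.006, 0],
    [-1, 0, 0, 0.009, 0],
    [-1, 0, 0, 0.012, 0],
    [-1, 0, 0, 0.014, 0],
    [-1, 0, 0, 0.014, 0],
  ],
)

```text
time: 7.3
position: [0.5387, 0.0409, 0.0302]
eef_rot: [[-0.981, -0.194, -0.001], [-0.194, 0.981, 0.0], [0.001, 0.0, -1.0]]
wrist_force: [0.1, 0.1, 0.3]
width: -0.001
grip_force: 0.2
```

Run:
```python
from station import r,optics
from h import *
rep(r.read_state())
b=optics.read_camera('scene')['image']
b=cv2.resize(b[110:230,210:360],(750,600),interpolation=cv2.INTER_CUBIC)
cv2.imwrite('pics/s6.png',b[...,::-1])
```

```text
t 7.3 pos in base [-0.0364  0.0473  0.0302] F [0.1 0.1 0.3] w -0.0011463043875242494 twist left(deg) -180.01474269033054
```

View pics/s6.png

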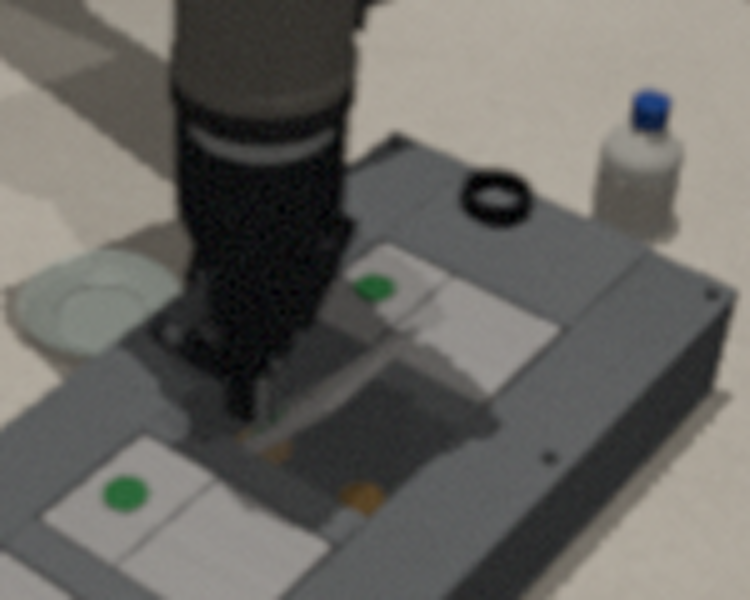

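The picture shows hatch b's long end well raised, with the plate running from (250,440) to (440,330), and its bay open. I'll lift, go over to the far side, come down and push back.

Emit:
move_arm(
  series=[
    [-1, 0, 0, -0.045, 0],
    [-1, 0, 0, -0.09, 0],
    [-1, 0, 0, -0.125, 0],
    [-1, -0.045, 0, -0.125, 0],
    [-1, -0.09, 0, -0.125, 0],
    [-1, -0.108, 0, -0.125, 0],
    [-1, -0.108, 0, -0.085, 0],
    [-1, -0.108, 0, -0.055, 0],
  ],
)

```text
time: 8.15
position: [0.6454, 0.0621, 0.084]
eef_rot: [[-0.981, -0.194, -0.0], [-0.194, 0.981, 0.0], [0.0, 0.0, -1.0]]
wrist_force: [0.1, -0.2, -0.5]
width: -0.001
grip_force: 0.0
```

Run:
```python
from station import r,optics
from h import *
rep(r.read_state())
b=optics.read_camera('scene')['image']
b=cv2.resize(b[110:230,210:360],(750,600),interpolation=cv2.INTER_CUBIC)
cv2.imwrite('pics/s7.png',b[...,::-1])
```

```text
t 8.15 pos in base [0.0724 0.0475 0.084 ] F [ 0.1 -0.2 -0.5] w -0.0007692015241300847 twist left(deg) -179.9942611279705
```

View pics/s7.png

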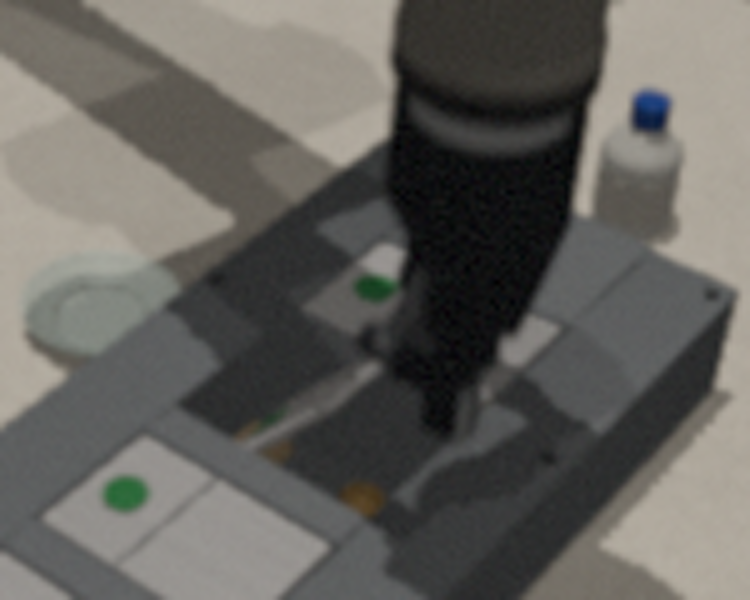

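The tip is now behind the raised plate's long end, at (440,420). I'll lower 10 mm and push towards the robot.

Emit:
move_arm(
  series=[
    [-1, 0, 0, 0.01, 0],
    [-1, 0.015, 0, 0.01, 0],
    [-1, 0.028, 0, 0.01, 0],
    [-1, 0.038, 0, 0.01, 0],
    [-1, 0.047, 0, 0.01, 0],
    [-1, 0.055, 0, 0.01, 0],
    [-1, 0.06, 0, 0.01, 0],
    [-1, 0.063, 0, 0.01, 0],
  ],
)

```text
time: 9.0
position: [0.5831, 0.0496, 0.0762]
eef_rot: [[-0.981, -0.194, 0.0], [-0.194, 0.981, 0.0], [-0.0, 0.0, -1.0]]
wrist_force: [0.9, -1.2, 0.6]
width: -0.0
grip_force: 0.4
```

Emit:
move_arm(
  series=[
    [-1, 0.002, 0, 0, 0],
    [-1, 0.004, 0, 0, 0],
    [-1, 0.005, 0, 0, 0],
    [-1, 0.006, 0, 0, 0],
    [-1, 0.006, 0, 0, 0],
  ],
)

```text
time: 9.5
position: [0.578, 0.0486, 0.0762]
eef_rot: [[-0.981, -0.194, 0.001], [-0.194, 0.981, 0.0], [-0.001, -0.0, -1.0]]
wrist_force: [2.2, 0.0, 3.2]
width: -0.001
grip_force: 1.2
```

Run:
```python
from station import r,optics
from h import *
rep(r.read_state())
b=optics.read_camera('scene')['image']
b=cv2.resize(b[110:230,210:360],(750,600),interpolation=cv2.INTER_CUBIC)
cv2.imwrite('pics/s8.png',b[...,::-1])
```

```text
t 9.5 pos in base [0.0037 0.0473 0.0762] F [2.2 0.  3.2] w -0.0006752980460123805 twist left(deg) -180.00970234786163
```

Emit:
move_arm(
  series=[
    [-1, 0.002, 0, 0, 0],
    [-1, 0.003, 0, 0, 0],
    [-1, 0.003, 0, 0, 0],
  ],
)

```text
time: 9.85
position: [0.574, 0.0478, 0.0755]
eef_rot: [[-0.981, -0.194, -0.001], [-0.194, 0.981, -0.0], [0.001, 0.0, -1.0]]
wrist_force: [0.7, -0.6, 0.4]
width: -0.001
grip_force: 0.5
```

Run:
```python
from station import r,optics
from h import *
rep(r.read_state())
b=optics.read_camera('scene')['image']
b=cv2.resize(b[110:230,210:360],(750,600),interpolation=cv2.INTER_CUBIC)
cv2.imwrite('pics/s9.png',b[...,::-1])
```

```text
t 9.85 pos in base [-0.0004  0.0473  0.0755] F [ 0.7 -0.6  0.4] w -0.0007219534564094659 twist left(deg) -180.01212116694225
```

Emit:
move_arm(
  series=[
    [-1, -0.03, 0, 0, 0],
    [-1, -0.07, 0, 0, 0],
    [-1, -0.09, 0, -0.03, 0],
    [-1, -0.1, 0, -0.07, 0],
    [-1, -0.1, 0, -0.11, 0],
    [-1, -0.1, 0, -0.11, 0],
  ],
)

```text
time: 10.5
position: [0.6752, 0.0675, 0.192]
eef_rot: [[-0.981, -0.194, 0.009], [-0.194, 0.981, -0.0], [-0.009, -0.002, -1.0]]
wrist_force: [-0.1, 0.3, 0.8]
width: -0.001
grip_force: 0.0
```

Run:
```python
from station import r,optics
from h import *
rep(r.read_state())
b=optics.read_camera('scene')['image']
t=optics.read_camera('top')['image']
b=cv2.resize(b[110:240,210:340],(400,400),interpolation=cv2.INTER_CUBIC)
t=cv2.resize(t[140:240,205:305],(400,400),interpolation=cv2.INTER_CUBIC)
o=np.hstack([b,t]);cv2.imwrite('pics/s10.png',o[...,::-1])
```

```text
t 10.5 pos in base [0.1027 0.0469 0.192 ] F [-0.1  0.3  0.8] w -0.000992019585538158 twist left(deg) -179.99324519411317
```

View pics/s10.png

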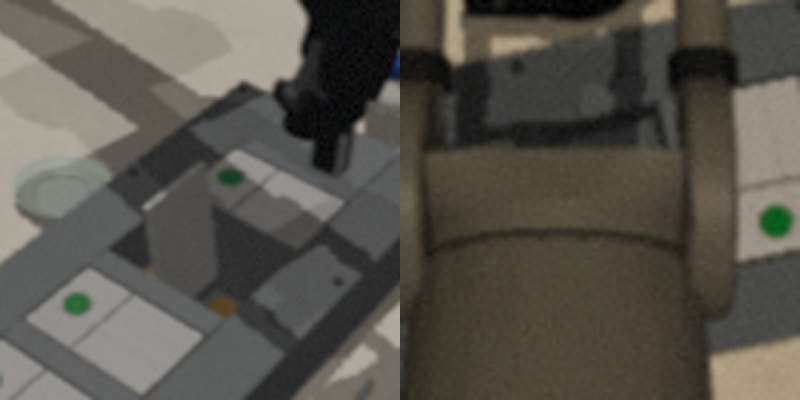

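The last picture shows hatch b standing up, with its top edge from (147,208) to (207,165), and the other hatches shut. I'll check the angle by projecting that edge.

Run:
```python
from station import r,optics
from h import *
d=optics.read_camera('scene')
for th in (1.2,1.35,1.5,1.6,1.7):
    P=[B+Rb@np.array([-.010+.065*np.cos(th),y,.07+.065*np.sin(th)]) for y in (.0125,.0825)]
    uv=cv2.projectPoints(np.array(P),np.array(d['rvec'],float),np.array(d['tvec'],float),np.array(d['intrinsics'],float),np.array([d['k1'],0,0,0.]))[0].reshape(-1,2)
    print(th,((uv-[210,110])*400/130).round(0).tolist())
```

```text
1.2 [[182.0, 229.0], [239.0, 180.0]]
1.35 [[171.0, 220.0], [229.0, 172.0]]
1.5 [[161.0, 213.0], [219.0, 165.0]]
1.6 [[153.0, 209.0], [212.0, 161.0]]
1.7 [[146.0, 206.0], [205.0, 159.0]]
```

The edge matches an angle of about 1.65 rad, which is past 1.35, and the arm is clear. I'm handing in.

```bash
python3 -c "
from station import job
print(job.hand_in())"
```

```text
the job is handed in; nothing more can be done
None
```

Hatch b was the loose one: it rocked when pressed, and I pushed it upright to about 1.65 rad (from the scene camera), left it standing with the arm clear, and handed the job in; no verdict came back.

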